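# Fit the bumper sleeve, release both gate catches and hold the pen gate wide open

### The job

First slip the orange bumper sleeve over the upright steel stop post beside the component pen, fully down on its pedestal, and let go of it. Then release the gate: squeeze the red catch fully closed, after that the blue one, and leave both squeezed. Finally swing the gate by its yellow handle past the detent until it rests against the sleeve, and finish while still holding it there, pressed lightly on the sleeve (it springs back if let go), leaving the parts in the pen and on the bench where they are.

Things in the scene. Friction and masses are not known exactly. Their poses are not given: they have to be found in the camera images.
- sleeve: Loose orange plastic bumper sleeve, a ring standing upright on the bench: outside diameter 40 mm, bore 22 mm, 34 mm tall, 50 g. Origin at the centre of its underside, z up along the bore.
- pen: Component pen, fixed on the bench, turned about z only. Origin on the gate's hinge axis at bench level. Grey plinth 22 mm thick (x -182 to +54, y -125 to +95 mm), blue walls up to 86 mm on the +y half, header rail with top at 116 mm (y +2 to +30 mm). The shut gate runs from the hinge along -x, its handle side facing -y. A fixed chassis 128 mm high stands behind it, from world x = 657 mm.
- post_seat (a point): Centre of the top of the dark pedestal of the stop post, 64 mm above the bench, where the underside of the sleeve comes to rest (pen frame x +28, y -80 mm). The steel shaft above it is 18 mm in diameter and rises 38 mm over this point, its last 6 mm tapered. Axes as pen.
- catch_red (a joint): Travel (m) of the red tab of the squeeze catch on the header rail, along the pen's +x towards its black fixed tab: 0 = locked, 0.012 = fully squeezed. Its tongue stands before a striker of the gate and frees it beyond about 7 mm. The tab is stiff (6 N) and stays where it is left.
- red_pinch (a point): Midpoint between the tabs' outer faces when fully squeezed, 140 mm over the bench; axes as pen. The black fixed tab's outer face is 17 mm to +x; the red tab's is 29 mm to -x when locked, 17 mm when squeezed. Tabs are 22 mm wide in y and stand 122 to 151 mm over the bench. The catches are 85 mm apart; which is nearer the hinge varies.
- catch_blue (a joint): The same for the blue squeeze catch: 0 = locked, 0.012 = fully squeezed.
- blue_pinch (a point): The same pinch point for the blue catch, with the same sizes; blue tab on the -x side, black fixed tab on the +x side.
- gate (a joint): Gate angle (rad) about the hinge at pen's origin: 0 = shut, growing as it swings out, anticlockwise from above (the handle goes to the pen's -y, then +x). A light spring (0.05 Nm shut, 0.14 Nm open) closes it. A ball detent at 0.75 to 0.91 takes 4 to 8 N at the handle; let go wide open, it falls back to the detent. It meets a seated sleeve at about 1.57.
- gate_leaf: The gate itself: aluminium frame with a clear panel, 172 mm long, 8 mm thick, from 31 to 111 mm above the bench, with two steel strikers on its top edge rising to 138 mm. Origin on the hinge axis at bench level; the leaf lies along its own -x, y -8 to 0 mm.
- gate_handle (a point): Grip point of the upright yellow round handle on the gate, 14 mm in diameter, 151 mm above the bench (the handle runs from 111 to 171 mm). In the gate's frame it lies at x -87.5, y -30 mm, so at 92.5 mm from the hinge axis. It does not turn on the gate. Axes as gate_leaf.
- toroid: Copper toroid choke, 54x71x18 mm, loose inside the pen; leave it. Origin at the centre of its underside.
- transformer: Small transformer, 30x34x32 mm, loose inside the pen; leave it. Origin at the centre of its underside.
- tip_cleaner: Gold tip-cleaner tin, 62x62x50 mm, bystander at the back right. Origin under its centre.
- bottle: White spray bottle with green label, 77x77x200 mm, bystander at the back right. Origin under its centre.
- cutters: Red-handled pliers, 49x158x12 mm, lying at the right edge, bystander. Origin under its centre.
- iron_stand: Folded blue iron stand, 82x150x65 mm, bystander at the left. Origin under its centre.
- spool: Solder spool, 58x73x46 mm, bystander at the left. Origin on its underside.
- tin: Flux tin with red lid, 59x59x18 mm, bystander at the near left. Origin under its centre.
Not all that is in view belongs to the job. Of the things that look like the sleeve, the smallest one is meant.

How it is judged:
On the way, in this order (a step that is already met when the one before it is completed fails the run):
1. the sleeve is seated on the stop post and let go (horizontal distance between sleeve and post_seat below 0.006 m and z of sleeve in the frame of post_seat below 0.005 m and angle between sleeve's own z axis and vertical below 0.12 rad and contact force between the fingers and sleeve below 0.1 N), for 0.1 s.
2. the red catch is squeezed (value of joint catch_red above 0.009 m), for 0.1 s.
3. the blue catch is squeezed too (value of joint each of catch_red, catch_blue above 0.009 m), for 0.1 s.
4. the gate is swung past its detent (value of joint gate above 1 rad), for 0.05 s.
At the end, for the whole second after the job is handed in: The sleeve is seated on the stop post (within 6 mm of its axis, underside within 5 mm of the pedestal, upright), both catches are squeezed to more than 9 mm, and the gate stands wide open (1.50 to 1.66 rad) at rest, held there by the robot's fingers and touching the sleeve (all of step 3 and horizontal distance between sleeve and post_seat below 0.006 m and z of sleeve in the frame of post_seat below 0.005 m and angle between sleeve's own z axis and vertical below 0.12 rad and value of joint gate between 1.5 and 1.66 rad and contact force between gate_leaf and sleeve above 0.3 N and contact force between gate_leaf and the fingers above 0.5 N and velocity of joint gate below 0.1 rad/s); the arm keeps its last pose, push and grip.
It fails at once if a thing in the pen or on the bench is moved by more than 3 cm (distance of any of toroid, transformer, tip_cleaner, bottle, cutters, iron_stand, spool, tin from where it was at the start of the episode above 0.03 m).
It fails at once if the gate is pressed hard on the sleeve (over 60 N) (contact force between gate_leaf and sleeve above 60 N).
It also fails if it takes over 64 s, if anything falls off the work surface, if the arm or the gripper's body presses on something with over 40 N, if the wrist force passes 120 N, or if a joint passes its speed limit or range.

### The arm

A 7-joint arm with a two-finger parallel gripper is mounted at the origin on a cart in front of the work surface, level with it; the furniture and walls round the work are solid. World frame = base frame: x ahead of the robot, y to its left, z up, the work surface at z = 0. Lengths are in m, angles in rad, forces in N, time in s.
With the tool pointing down it reaches from about 0.425 to 0.875 m from the base axis. Payload 4.7 kg.
Tool frame: the origin (TCP) lies where the fingers leave the gripper's body, on its centre line; the fingertips stand 70 mm ahead of it and the grasp point (between the pads) lies 51 mm ahead of it; z points along the fingers, y is the line along which they close (so a half turn about z gives the same grasp; the last joint's range is limited). The gripper opens to 87 mm and grips with 3 to 60 N. Pads are 19 mm wide; open, the fingers measure 117 mm over their backs; the gripper's body (75 mm by 190 mm) begins 51 mm behind the grasp point.
Start: joints at [0.014, 0.321, -0.07, 1.45, 0.023, 1.371, -0.057], TCP at [0.65, -0, 0.292] pointing down, gripper open.
Joint ranges: [-2.86, 2.86], [-0.3, 2.09], [-1.38, 1.24], [0.06, 2.45], [-1.56, 4.7], [0.09, 2.05], [-2.69, 2.69]. Speed limits (rad/s): [2.57, 2.57, 3.14, 3.14, 3.14, 3.14, 3.14].

### API

Orientations are given as a rotation vector (axis times angle).
In Python, from bench import ctrl gives the robot as it stands.
- The arm moves only by the tool play_rows, never from a script. Its argument "increments" is a list that holds one entry, the list of rows, each a list of 7 numbers: the shift along the tool's x, y, z as a fraction of full scale, then the turn, a rotation vector about the tool's x, y, z as a fraction of full scale, then the gripper command: -1 is shut, 1 is fully open, values between are in proportion. A call has 1 to 8 rows; each row is the pose to reach, as a shift and turn from the pose commanded when the call began, along the tool's axes at that moment; what a row does not reach only later rows make up. Full scale, the value 1, is 0.1 m for a shift and 90 degrees for a turn. A row lasts 1/10 s, in which the tool goes at most 50 mm and 8.59 degrees, less where a joint would pass 70% of its speed; a pose out of reach is approached as far as the arm can. A call with a number of a shift or a turn outside -1 to 1 is refused whole. A call with a gripper value outside its range is refused whole. The fingers move at their own pace and stop on an object; "squeeze" is the grip in N (left out, the last holds). Time passes only in rows, so rows that repeat a pose let the fingers close. It gives the time, the measured TCP pose, the force, the opening and the grip force at its end, in the units of the state.
- ctrl.get_state(): the state, without advancing time (a new reading comes with each control period).
- ctrl.get_image(name): name is "scene" or "side" or "wrist"; returns the picture (420x560x3 uint8, red, green, blue); there is no depth.
- ctrl.get_calibration(name): a dict with "vertical_fov" (degrees; the focal length in pixels is half the picture's height over the tangent of half this angle, whatever the lens; pixels are square), "cx", "cy" (the principal point, pixels), "dist_coeffs" ([k1, k2, p1, p2, k3] as OpenCV has them; the pictures are not rectified), "R" (3x3) and "t" (3): a world point X has camera coordinates R X + t; the wrist camera has in their place "T_tool_cam" (4x4, takes a point from camera to tool coordinates, whose origin is the TCP and whose axes are the flange's). Camera axes: x right, y down, z forward; pixel columns grow to the right and rows downward; lengths in m; the calibration is good to about 2 mm. A picture is of the moment at which its call begins: read the wrist's pose just before it. get_calibration takes no time and is no camera call.
- ctrl.close_job(): hands the job in; it is judged then, once.
The state is a dict: "time": time; "joint_positions": joint angles; "qd": joint speeds; "joint_torque": joint torques, N m; "position": TCP position; "tool_rot": TCP orientation; "ft_force": force on the tool from outside, world axes, zero at the start; "torque": the same for the moment, N m; "grip_width": opening from 0.0 (shut) to 1.0 (fully open); "grip_force": force on a finger pad.
Only numpy, scipy, OpenCV 4.12 (cv2) and the standard library are available. Lean on these libraries where they do the work, as an engineer would, in place of code of your own. Each camera call takes 0.05 s, during which the arm holds its last target. There are 200 camera calls.

## Working session

There is one attempt and no reset: what is moved stays moved. The work goes in short steps, Python scripts to look and compute and a tool call to move; the robot and the scene stay as the last step left them, time stands still between calls to the robot, and variables do not carry over. Pictures are saved under pics/ and viewed, at most 10 in all, crops included, and the job is handed in when it is done.

Besides the shell and the picture viewer there is one more tool, called after ">>>" by a JSON object that holds its "name" and its "arguments". play_rows: Moves the arm, as the interface text tells. Shift numbers are shares of 0.1 m and turn numbers shares of 90 degrees, none past 1 either way. Its arguments: {"type":"object","properties":{"increments":{"type":"array"},"squeeze":{"type":"number"}},"required":["increments"]}

```bash
ls; mkdir -p pics; cat > h.py <<'E'
import numpy as np, cv2
from scipy.spatial.transform import Rotation as R
from bench import ctrl
def snap(n,f):
    im=ctrl.get_image(n); cv2.imwrite(f,cv2.cvtColor(im,cv2.COLOR_RGB2BGR)); return im
def cam(n,st=None):
    c=ctrl.get_calibration(n); f=210/np.tan(np.radians(c['vertical_fov'])/2)
    K=np.array([[f,0,c['cx']],[0,f,c['cy']],[0,0,1]]);d=np.array(c['dist_coeffs'],float)
    if 'R' in c: Rm=np.array(c['R']);t=np.array(c['t'])
    else:
        st=st or ctrl.get_state();T=np.eye(4);T[:3,:3]=R.from_rotvec(st['tool_rot']).as_matrix();T[:3,3]=st['position']
        W=np.linalg.inv(T@np.array(c['T_tool_cam']));Rm=W[:3,:3];t=W[:3,3]
    return K,d,Rm,t
def ray(C,uv):
    K,d,Rm,t=C;p=cv2.undistortPoints(np.array(uv,float).reshape(-1,1,2),K,d).reshape(-1,2)
    return -Rm.T@t,np.c_[p,np.ones(len(p))]@Rm
def onz(C,uv,z):
    o,v=ray(C,uv);return o+v*((z-o[2])/v[:,2])[:,None]
def proj(C,X):
    K,d,Rm,t=C;return cv2.projectPoints(np.array(X,float).reshape(-1,1,3),cv2.Rodrigues(Rm)[0],t,K,d)[0].reshape(-1,2)
def tri(Ca,ua,Cb,ub):
    A=[];b=[]
    for C,u in((Ca,ua),(Cb,ub)):
        o,v=ray(C,[u]);v=v[0]/np.linalg.norm(v[0]);P=np.eye(3)-np.outer(v,v);A.append(P);b.append(P@o)
    A=np.vstack(A);b=np.hstack(b);x=np.linalg.lstsq(A,b,rcond=None)[0];return x,np.linalg.norm(A@x-b)
E
python3 - <<'E'
from h import *
print(ctrl.get_state())
a=[snap(n,f'pics/{n}0.png') for n in('scene','side','wrist')]
for n in('scene','side','wrist'): print(ctrl.get_calibration(n))
E
```

```text
pics
{'time': 0.0, 'joint_positions': array([ 0.01415641,  0.3218367 , -0.07009854,  1.45168632,  0.02263058,
        1.37081862, -0.05691339]), 'qd': array([-0.00140709, -0.00044383, -0.00057221,  0.00040429, -0.00152333,
       -0.00114224, -0.00099434]), 'joint_torque': array([-2.58547143e-04, -4.91284704e+01, -4.03903294e-01, -3.12526345e+01,
       -6.40594075e-02,  4.37659642e-02,  1.61017233e-04]), 'position': array([ 6.49568332e-01, -8.10255578e-05,  2.91146937e-01]), 'tool_rot': array([-2.22054684, -2.22050295,  0.00231303]), 'ft_force': array([-0.30991754,  0.57356275, -0.95157987]), 'torque': array([-0.05137949, -0.00359611,  0.03463309]), 'grip_force': 0.0, 'grip_width': 0.9990889867535372}
{'vertical_fov': 54.49400676702421, 'cx': 276.25003125333063, 'cy': 211.3851944391836, 'dist_coeffs': array([0.00472821, 0.        , 0.        , 0.        , 0.        ]), 'R': array([[ 0.60704814, -0.79462231, -0.0082433 ],
       [-0.46996131, -0.35062136, -0.81006237],
       [ 0.64080335,  0.49562088, -0.58628578]]), 't': array([-0.33171669,  0.3137774 ,  0.91941255])}
{'vertical_fo
[... 195 characters left out ...]
8537, -0.00422278],
       [-0.66021648,  0.13864055, -0.73816868],
       [ 0.72368468, -0.14557235, -0.67460297]]), 't': array([0.07554854, 0.41712276, 0.99762237])}
{'vertical_fov': 61.594257914046445, 'cx': 270.9996426444851, 'cy': 209.21594479029744, 'dist_coeffs': array([-0.01617215,  0.        ,  0.        ,  0.        ,  0.        ]), 'T_tool_cam': array([[ 4.92482280e-04, -9.61257623e-01, -2.75651121e-01,
         7.52195722e-02],
       [ 9.99999877e-01,  4.91658047e-04,  7.20917564e-05,
        -6.76760905e-05],
       [ 6.62273413e-05, -2.75651122e-01,  9.61257746e-01,
        -9.17045692e-02],
       [ 0.00000000e+00,  0.00000000e+00,  0.00000000e+00,
         1.00000000e+00]])}
```

View pics/scene0.png

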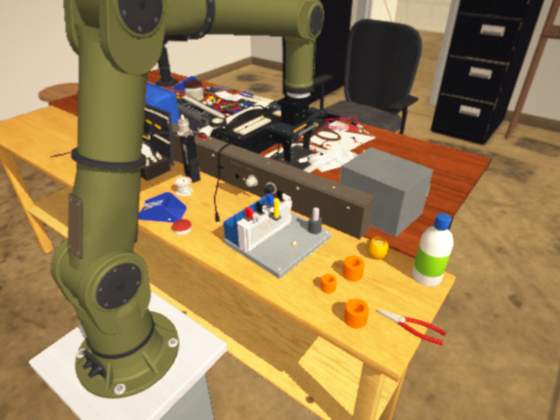

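View pics/side0.png

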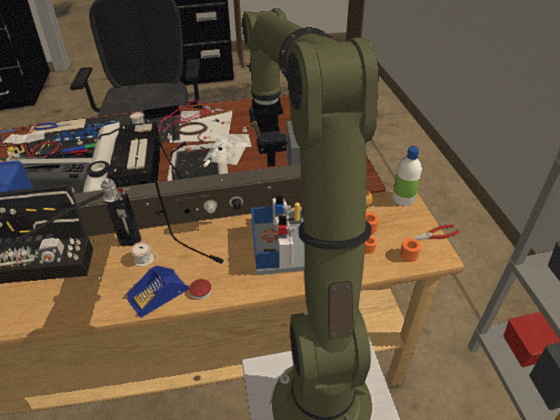

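View pics/wrist0.png

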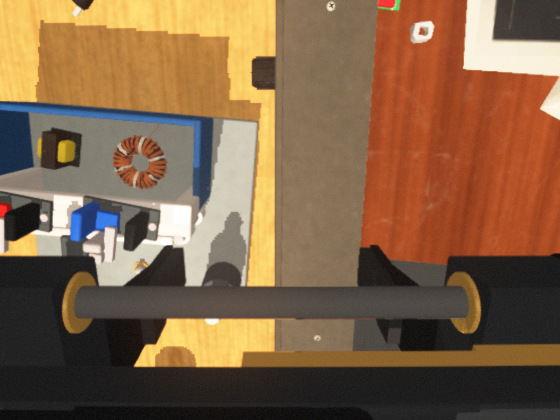

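The scene view shows the pen at about (275,235) with the stop post at (315,215). Candidates for the sleeve are orange rings at (329,284), (353,268) and (357,313), plus the gold tin at (378,247). The smallest is (329,284). In the wrist view the red catch is far from the hinge at (5,215), the blue catch is near it at (95,220), and the post is at (222,275).

```bash
python3 - <<'E'
from h import *
a=cv2.imread('pics/scene0.png');b=cv2.imread('pics/side0.png')
Cs={'scene':cam('scene'),'side':cam('side')}
for n,im in(('scene',a),('side',b)):
    h=cv2.cvtColor(im,cv2.COLOR_BGR2HSV);m=cv2.inRange(h,(5,190,120),(14,255,255))
    if n=='scene': m[:,:290]=0
    N,l,s,c=cv2.connectedComponentsWithStats(m)
    for i in range(1,N):
        if s[i,4]>60:
            x,y,w,hh=s[i,:4]; print(n,s[i],c[i],'centre on z=.017',onz(Cs[n],[c[i]],.017)[0].round(4),'width mm', 1000*np.linalg.norm(np.subtract(*onz(Cs[n],[[x,y+hh/2],[x+w,y+hh/2]],.02))))
cv2.imwrite('pics/crop1.png',cv2.resize(a[190:340,220:420],None,fx=4,fy=4,interpolation=cv2.INTER_CUBIC))
E
```

```text
scene [ 353  125  138  134 5442] [428.66740169 181.02131569] centre on z=.017 [ 1.0791 -0.2804  0.017 ] width mm 469.99227017947464
scene [313 168  27  14 183] [329.5136612  174.10928962] centre on z=.017 [0.9094 0.0295 0.017 ] width mm 98.84003522697145
scene [342 262  10  18 115] [346.24347826 271.47826087] centre on z=.017 [ 0.4989 -0.2727  0.017 ] width mm 26.69269008947623
scene [344 304  12  23 142] [348.5        317.47887324] centre on z=.017 [ 0.3662 -0.3538  0.017 ] width mm 28.465528442359776
scene [354 304  10   9  64] [359.140625 308.1875  ] centre on z=.017 [ 0.4067 -0.3604  0.017 ] width mm 24.130069139709043
side [367 213  11  20 105] [372.4        221.07619048] centre on z=.017 [ 0.531  -0.3022  0.017 ] width mm 34.12963848681888
side [365 237  11  16  91] [370.45054945 244.92307692] centre on z=.017 [ 0.4343 -0.2621  0.017 ] width mm 32.427614980358776
side [401 239  19  22 214] [410.01869159 250.01401869] centre on z=.017 [ 0.3902 -0.3691  0.017 ] width mm 56.088176893580695
```

View pics/crop1.png

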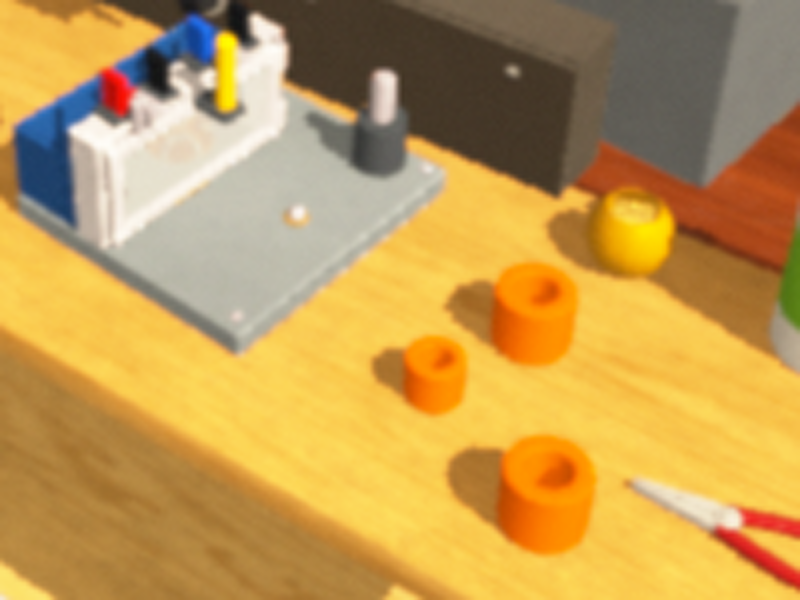

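The crop confirms the smallest ring at crop (435,372), which is scene (329,283). The post tip is at crop (384,73), and the plinth's -y corners are at (443,178) and (238,345).

```bash
python3 - <<'E'
from h import *
C=cam('scene'); f=lambda u,v:[220+u/4-.4,190+v/4-.4]
print('post',onz(C,[f(384,75)],.102)); print('corners',P:=onz(C,[f(443,177),f(238,342),f(18,203)],.022)); 
print('sleeve top',onz(C,[f(435,352)],.034)); d=P[0]-P[1];print(np.linalg.norm(d),np.degrees(np.arctan2(d[1],d[0])))
E
```

```text
post [[ 0.59249944 -0.10975385  0.102     ]]
corners [[ 0.60529498 -0.15825652  0.022     ]
 [ 0.3758666  -0.14001844  0.022     ]
 [ 0.39309681  0.07501938  0.022     ]]
sleeve top [[ 0.43533673 -0.25439749  0.034     ]]
0.23015214353820182 -4.545088861911581
```

>>> {"name": "play_rows", "arguments": {"increments": [[[-0.3,-0.5,-0.3,0,0,0,1],[-0.6,-1,-0.3,0,0,0,1],[-1,-1,-0.3,0,0,0,1],[-1,-1,-0.3,0,0,0,1],[-1,-1,-0.3,0,0,0,1]]]}}

```text
time: 0.65
position: [0.5493, -0.1023, 0.3225]
tool_rot: [2.226, 2.216, 0.0]
ft_force: [0.1, 1.1, -0.7]
grip_width: 1.0
grip_force: 0.0
```

```bash
python3 - <<'E'
from h import *
st=ctrl.get_state();C=cam('wrist',st);snap('wrist','pics/w1.png')
np.save('c1.npy',np.array([st['position'],st['tool_rot']]))
print(proj(C,[[.5925,-.11,.102],[.4353,-.2544,.034],[.605,-.158,.022]]))
E
```

```text
[[318.10491776 201.96334277]
 [177.87828792 302.76785945]
 [318.61804804 224.00470675]]
```

View pics/w1.png

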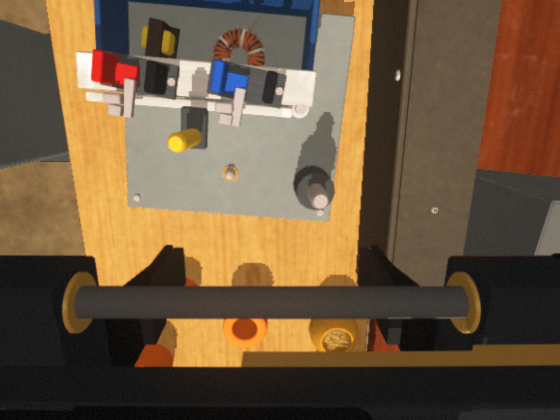

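The wrist view shows the post tip at (318,201), the plinth's front corners at (128,206) and (329,220), the handle tip at (176,145), the red tab at (112,68), the blue tab at (225,77), and the black tabs at (157,75) and (272,86).

```bash
cat > pen.py <<'E'
from h import *
im=cv2.imread('pics/w1.png');s=np.load('c1.npy');C=cam('wrist',{'position':s[0],'tool_rot':s[1]})
E
python3 - <<'E'
from pen import *
g=cv2.cvtColor(im,cv2.COLOR_BGR2HSV)
for n,lo,hi in(('red',(0,180,120),(6,255,255)),('blue',(105,150,120),(120,255,255)),('yel',(22,180,150),(32,255,255))):
    m=cv2.inRange(g,lo,hi);m[:,:75]=0;m[:,330:]=0;m[160:]=0;N,l,st,c=cv2.connectedComponentsWithStats(m)
    for i in range(1,N):
        if st[i,4]>80: print(n,st[i],c[i])
P=onz(C,[[318,201]],.102)[0];print('post',P)
Q=onz(C,[[128,206],[329,220]],.022);print(Q)
d=Q[1]-Q[0];yaw=np.arctan2(d[1],d[0]);print(np.linalg.norm(d),np.degrees(yaw))
for a in (yaw,np.radians(-4.5)):
    Rz=R.from_euler('z',a).as_matrix();print('o',P-Rz@[.028,-.08,.102],Q[0]-Rz@[-.182,-.125,.022],Q[1]-Rz@[.054,-.125,.022])
    print('handle from post',P-Rz@[.028,-.08,.102]+Rz@[-.0875,-.03,.171])
print('handle seen',onz(C,[[176,145]],.171))
z=im[40:130,70:330];cv2.imwrite('pics/crop2.png',cv2.resize(z,None,fx=3,fy=3,interpolation=cv2.INTER_CUBIC))
E
```

```text
red [ 92  49  46  36 767] [111.55932203  69.60886571]
blue [311   0   8  43 185] [314.18918919  20.10810811]
blue [210  60  15  33 338] [217.1035503   75.84911243]
blue [224  72  24  22 348] [234.91091954  81.59482759]
yel [162  31   8  21 133] [165.55639098  40.96992481]
yel [168 136  16  16 193] [175.54404145 143.78238342]
post [ 0.59237298 -0.10908726  0.102     ]
[[ 0.38363025 -0.13516532  0.022     ]
 [ 0.61698103 -0.15312178  0.022     ]]
0.23404064216067685 -4.400268464299798
o [ 5.70593407e-01 -2.71748064e-02 -1.38777878e-17] [ 5.74684244e-01 -2.44974821e-02  2.08166817e-17] [ 5.72730662e-01 -2.43471529e-02  2.08166817e-17]
handle from post [ 0.48104961 -0.05037305  0.171     ]
o [ 0.57073602 -0.02713702  0.        ] [ 5.74876588e-01 -2.48302065e-02  2.42861287e-17] [ 5.72954879e-01 -2.42703239e-02  2.42861287e-17]
handle from post [ 0.48115198 -0.05017937  0.171     ]
handle seen [[ 0.48457808 -0.05098185  0.171     ]]
```

View pics/crop2.png

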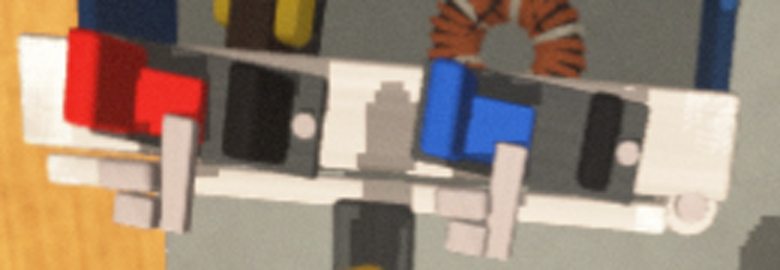

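>>> {"name": "play_rows", "arguments": {"increments": [[[-0.5,-0.5,0,0,0,0,1],[-1,-1,0.3,0,0,0,1],[-1,-1,0.5,0,0,0,1],[-1,-1,0.5,0,0,0,1],[-1,-1,0.5,0,0,0,1]]]}}

```text
time: 1.2
position: [0.4496, -0.1993, 0.271]
tool_rot: [-2.22, -2.22, 0.001]
ft_force: [0.4, 0.6, 0.6]
grip_width: 1.002
grip_force: 0.0
```

>>> {"name": "play_rows", "arguments": {"increments": [[[-0.5,0,0,0,0,0,1],[-0.9,0,0,0,0,0,1],[-0.9,0,0,0,0,0,1],[-0.9,0,0,0,0,0,1]]]}}

```text
time: 1.6
position: [0.4521, -0.2889, 0.2726]
tool_rot: [2.219, 2.223, 0.002]
ft_force: [0.0, 0.9, -0.3]
grip_width: 1.004
grip_force: 0.0
```

```bash
cat > sl.py <<'E'
from h import *
import sys
st=ctrl.get_state();C=cam('wrist',st);im=cv2.cvtColor(snap('wrist',sys.argv[1]),cv2.COLOR_RGB2HSV)
m=cv2.inRange(im,(5,190,60),(14,255,255));m=cv2.morphologyEx(m,cv2.MORPH_OPEN,np.ones((3,3)))
N,l,s,c=cv2.connectedComponentsWithStats(m);print(st['position'],st['tool_rot'])
for i in range(1,N):
    if s[i,4]>150: print(s[i],c[i],onz(C,[c[i]],.017)[0].round(4),onz(C,[c[i]],.034)[0].round(4))
E
python3 sl.py pics/w2.png
```

```text
[ 0.45212191 -0.28885205  0.27261735] [2.21928319e+00 2.22318227e+00 1.75748564e-03]
[ 481  129   79  127 6964] [519.52426766 199.04379667] [ 0.7074 -0.3017  0.017 ] [ 0.6949 -0.2974  0.034 ]
[ 231  133   42   45 1238] [251.78998384 154.88772213] [ 0.4334 -0.2576  0.017 ] [ 0.4343 -0.2554  0.034 ]
[ 306  152   63   63 2713] [337.26907482 183.22226318] [ 0.5189 -0.2858  0.017 ] [ 0.5156 -0.2822  0.034 ]
[ 183  226   51   61 2530] [207.15454545 256.73636364] [ 0.3843 -0.366   0.017 ] [ 0.3876 -0.3585  0.034 ]
```

View pics/w2.png

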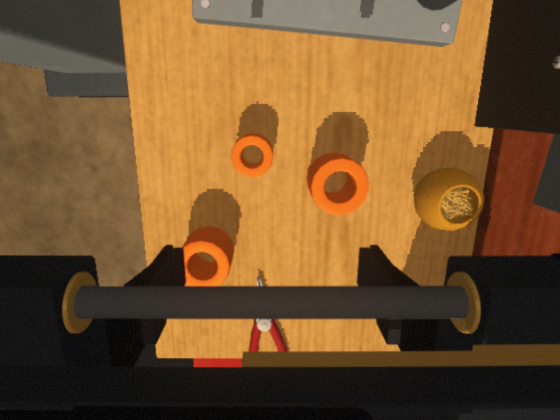

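The close wrist view shows the small ring at (252,155), the two big rings at (340,186) and (206,262), and the gold tin at (455,200). Next I move closer to measure the sleeve from the same relative pose I'll use later for the post.

>>> {"name": "play_rows", "arguments": {"increments": [[[0.02,-0.1,0.4,0,0,0,1],[0.04,-0.17,0.73,0,0,0,0.4],[0.04,-0.17,0.73,0,0,0,0.4],[0.04,-0.17,0.73,0,0,0,0.4]]]}}

```text
time: 2.05
position: [0.4344, -0.2845, 0.2]
tool_rot: [2.218, 2.225, 0.001]
ft_force: [0.3, 0.1, 0.8]
grip_width: 0.807
grip_force: 0.0
```

```bash
cat > ring.py <<'E'
from h import *
st=ctrl.get_state();C=cam('wrist',st);im=cv2.cvtColor(snap('wrist','pics/w3.png'),cv2.COLOR_RGB2HSV)
m=cv2.inRange(im,(3,190,60),(16,255,255));m=cv2.morphologyEx(m,cv2.MORPH_OPEN,np.ones((3,3)))
cs,hi=cv2.findContours(m,cv2.RETR_CCOMP,cv2.CHAIN_APPROX_NONE);print(st['position'],st['tool_rot'],st['grip_width'],'grasp pt px',proj(C,st['position']-np.array([0,0,.051])))
for c,h in zip(cs,hi[0]):
    if len(c)>40:
        e=cv2.fitEllipse(c);print('hole' if h[3]>=0 else 'outer',np.round(e[0],1),np.round(e[1],1),round(e[2]),onz(C,[e[0]],.034)[0].round(4))
E
python3 ring.py
```

```text
[ 0.43436497 -0.28445413  0.20001651] [2.21805285e+00 2.22459356e+00 1.18712816e-03] 0.8067409646006021 grasp pt px [[271.02162839 282.76492374]]
outer [210.4 327.5] [20.6 58.7] 88 [ 0.3836 -0.3871  0.034 ]
outer [220.1 272.7] [30.7 47.9] 101 [ 0.3937 -0.3362  0.034 ]
outer [376.8 207.9] [74.3 86.3] 128 [ 0.515  -0.2818  0.034 ]
hole [373.5 205.5] [13.9 27.8] 46 [ 0.5123 -0.2799  0.034 ]
outer [270.5 172.6] [52.2 56.1] 1 [ 0.4339 -0.2549  0.034 ]
hole [270.5 170.7] [20.4 25. ] 91 [ 0.434  -0.2535  0.034 ]
```

>>> {"name": "play_rows", "arguments": {"increments": [[[0.28,0,0.3,0,0,0,0.4],[0.28,0,0.7,0,0,0,0.4],[0.28,0,1,0,0,0,0.4]]]}}

```text
time: 2.4
position: [0.4354, -0.2573, 0.1003]
tool_rot: [2.216, 2.222, 0.003]
ft_force: [0.3, -0.5, 0.1]
grip_width: 0.702
grip_force: 0.0
```

>>> {"name": "play_rows", "arguments": {"increments": [[[0,0,0.15,0,0,0,0.4],[0,0,0.25,0,0,0,0.4],[0,0,0.25,0,0,0,0.4],[0,0,0.25,0,0,0,-0.2],[0,0,0.25,0,0,0,-1],[0,0,0.25,0,0,0,-1],[0,0,0.25,0,0,0,-1],[0,0,0.25,0,0,0,-1]]], "squeeze": 25}}

```text
time: 3.2
position: [0.4336, -0.2583, 0.0751]
tool_rot: [2.22, 2.22, 0.001]
ft_force: [-0.3, 0.4, 4.2]
grip_width: 0.445
grip_force: 25.0
```

>>> {"name": "play_rows", "arguments": {"increments": [[[0,0,-0.4,0,0,0,-1],[0,0,-0.8,0,0,0,-1],[0,0,-1,0,0,0,-1]]]}}

```text
time: 3.5
position: [0.4341, -0.2587, 0.1774]
tool_rot: [2.219, 2.218, 0.002]
ft_force: [-0.0, -0.4, -0.4]
grip_width: 0.448
grip_force: 25.0
```

>>> {"name": "play_rows", "arguments": {"increments": [[[0,0,-0.4,0,0,0,-1],[0.1,0.1,-0.8,0,0,0,-1],[0.4,0.5,-0.93,0,0,0,-1],[0.8,0.9,-0.93,0,0,0,-1],[1,1,-0.93,0,0,0,-1],[1,1,-0.93,0,0,0,-1]]]}}

```text
time: 4.1
position: [0.5354, -0.1521, 0.2668]
tool_rot: [-2.211, -2.23, -0.004]
ft_force: [-0.5, 0.0, -0.9]
grip_width: 0.449
grip_force: 25.0
```

>>> {"name": "play_rows", "arguments": {"increments": [[[0.2,0.4,0,0,0,0,-1],[0.22,0.58,0,0,0,0,-1],[0.22,0.58,0,0,0,0,-1],[0.22,0.58,0,0,0,0,-1]]]}}

```text
time: 4.5
position: [0.59, -0.1371, 0.2666]
tool_rot: [-2.222, -2.22, 0.003]
ft_force: [-0.5, -0.8, -0.4]
grip_width: 0.447
grip_force: 25.0
```

```bash
python3 - <<'E'
from h import *
st=ctrl.get_state();C=cam('wrist',st);im=snap('wrist','pics/w4.png');print(st['position'],st['tool_rot'],st['grip_width'])
p=proj(C,[[.5925,-.109,.102],[.592,-.109,.064]]);print(p)
cv2.imwrite('pics/c4.png',cv2.resize(cv2.cvtColor(im[90:340,100:440],cv2.COLOR_RGB2BGR),None,fx=2.3,fy=2.3,interpolation=cv2.INTER_CUBIC))
E
```

```text
[ 0.59002825 -0.13710861  0.2666132 ] [-2.22189965 -2.21955165  0.00304445] 0.44707515398583814
[[274.86530625 174.62197184]
 [273.88988148 166.39516699]]
```

View pics/c4.png

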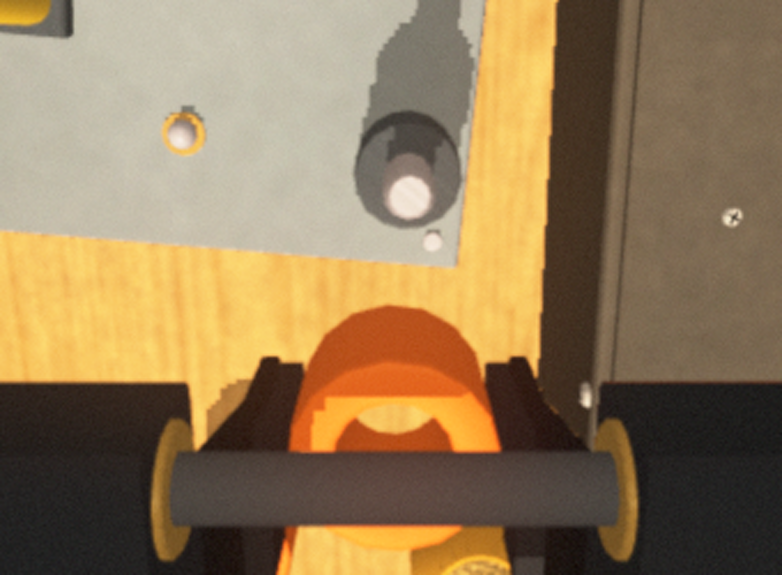

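The crop shows the sleeve held between the fingers, with its ring centre near column 395, and the post tip at crop (408,197), which is image (277,175).

```bash
python3 - <<'E'
from h import *
im=cv2.imread('pics/w4.png');st=ctrl.get_state();C=cam('wrist',st);print(st['position'],st['tool_rot'])
g=im[150:195,255:300].min(2); m=((g>150)*255).astype(np.uint8)
N,l,s,c=cv2.connectedComponentsWithStats(m)
for i in range(1,N):
    if s[i,4]>30: print(s[i],c[i]+[255,150],onz(C,[c[i]+[255,150]],.102))
# held sleeve far rim, top (z tool .051-.010) : sides and front edge in columns
h=cv2.cvtColor(im,cv2.COLOR_BGR2HSV);m=cv2.inRange(h,(3,190,60),(16,255,255))
cs,hi=cv2.findContours(m[200:290,215:330],cv2.RETR_EXTERNAL,cv2.CHAIN_APPROX_NONE);c=max(cs,key=len);x,y,w,hh=cv2.boundingRect(c);print(x+215,y+200,w,hh)
p=st['position'];Rm=R.from_rotvec(st['tool_rot'])
for dy in(-.003,0,.003):
    b=p+Rm.apply([dy,0,.075]);t=b+[0,0,.034]
    print(dy,'bottom far edge row',proj(C,[b+[0,.02,0]])[0],'top far edge',proj(C,[t+[0,.02,0]])[0],'bore far edge top',proj(C,[t+[0,.011,0]])[0])
E
```

```text
[ 0.58974345 -0.13739998  0.26683691] [-2.2228919  -2.21886908  0.00262941]
[ 13  16  20  19 280] [277.53214286 175.47142857] [[ 0.59426202 -0.10996547  0.102     ]]
[  0  24  45  21 419] [276.81145585 188.66825776] [[ 0.59376252 -0.11992337  0.102     ]]
225 223 93 64
-0.003 bottom far edge row [271.02506554 229.23237891] top far edge [270.87985506 256.81778275] bore far edge top [270.91054446 276.84113283]
0 bottom far edge row [271.02815438 223.5367028 ] top far edge [270.88279879 249.98283676] bore far edge top [270.91361095 270.24287321]
0.003 bottom far edge row [271.03127236 217.78671487] top far edge [270.88577871 243.06673876] bore far edge top [270.91671421 263.56693933]
```

>>> {"name": "play_rows", "arguments": {"increments": [[[0.15,0.04,0,0,0,0,-1],[0.27,0.045,0.2,0,0,0,-1],[0.27,0.045,0.5,0,0,0,-1],[0.27,0.045,0.75,0,0,0,-1],[0.27,0.045,0.77,0,0,0,-1],[0.27,0.045,0.77,0,0,0,-1],[0.27,0.045,0.77,0,0,0,-1]]]}}

```text
time: 5.25
position: [0.5963, -0.109, 0.1922]
tool_rot: [2.22, 2.22, 0.003]
ft_force: [-0.3, 0.1, -0.6]
grip_width: 0.451
grip_force: 25.0
```

```bash
python3 - <<'E'
from h import *
st=ctrl.get_state();p=st['position'];print(p,R.from_rotvec(st['tool_rot']).as_matrix().round(4).tolist())
h={}
for n in('scene','side'):
    im=snap(n,f'pics/{n}5.png');C=cam(n)
    m=cv2.inRange(cv2.cvtColor(im,cv2.COLOR_RGB2HSV),(3,170,60),(16,255,255))
    u=proj(C,[p-[0,0,.075]])[0].astype(int);N,l,s,c=cv2.connectedComponentsWithStats(m)
    for i in range(1,N):
        if s[i,4]>30 and np.hypot(*(c[i]-u))<30: print(n,u,s[i],c[i])
    print('post',proj(C,[[.5942,-.11,.064],[.5942,-.11,.102]]).tolist())
a,b=[cv2.imread(f'pics/{n}5.png') for n in('scene','side')]
cv2.imwrite('pics/c5.png',cv2.resize(a[155:245,260:380],None,fx=6,fy=6,interpolation=cv2.INTER_CUBIC))
E
```

```text
[ 0.59634756 -0.10903183  0.19219805] [[0.0002, 1.0, 0.0029], [1.0, -0.0002, -0.0003], [-0.0003, 0.0029, -1.0]]
scene [316 203] [314 191  11  17 113] [318.9380531  199.03539823]
post [[315.36309031692116, 218.5584569386632], [315.9901982129027, 208.1073146132164]]
side [307 191] [301 181   6  14  33] [303.33333333 188.60606061]
post [[307.87911865664455, 204.885704245491], [308.2090210935154, 195.33008434952978]]
```

View pics/c5.png

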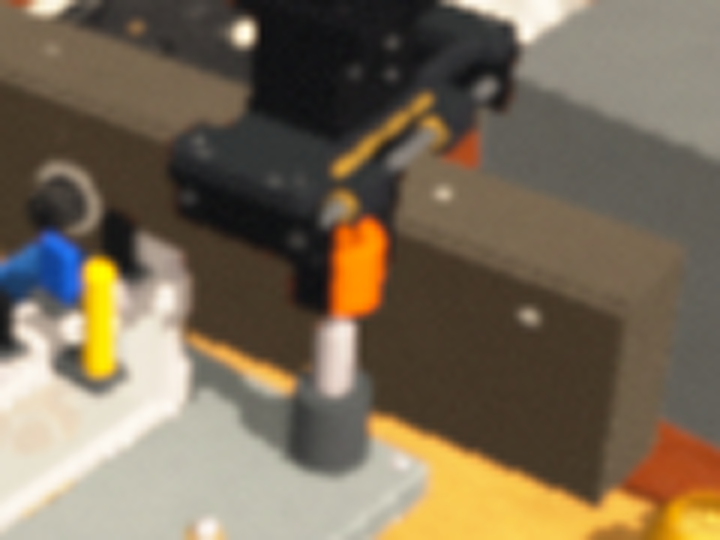

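The scene crop shows the sleeve at (360,268) directly above the post shaft at (337,350). I average the noisy pose readings before the insertion.

```bash
cat > avg.py <<'E'
from h import *
import sys
P=[];Q=[];F=[]
for i in range(int(sys.argv[1]) if len(sys.argv)>1 else 8):
    s=ctrl.get_state();P.append(s['position']);Q.append(R.from_rotvec(s['tool_rot']));F.append(s['ft_force']);ctrl.get_image('side')
P=np.array(P);print(P.mean(0).round(5),P.std(0).round(5));print(R.concatenate(Q).mean().as_matrix().round(4).tolist());print('F',np.mean(F,0).round(2),s['time'],s['grip_width'],s['joint_positions'].round(2))
E
python3 avg.py
```

```text
[ 0.59596 -0.10913  0.19128] [2.9e-04 4.0e-05 5.9e-04]
[[0.0002, 1.0, 0.0017], [1.0, -0.0002, -0.0002], [-0.0002, 0.0017, -1.0]]
F [-0.38 -0.2  -0.78] 5.7 0.4529212223763627 [ 0.13  0.29  0.01  1.69 -0.    1.15  0.14]
```

>>> {"name": "play_rows", "arguments": {"increments": [[[-0.008,-0.013,0,0,0,0,-1],[-0.008,-0.013,0.05,0,0,0,-1],[-0.008,-0.013,0.1,0,0,0,-1],[-0.008,-0.013,0.15,0,0,0,-1],[-0.008,-0.013,0.18,0,0,0,-1],[-0.008,-0.013,0.2,0,0,0,-1]]]}}

```text
time: 6.35
position: [0.594, -0.1098, 0.1696]
tool_rot: [-2.221, -2.221, 0.001]
ft_force: [0.3, -0.3, -0.8]
grip_width: 0.449
grip_force: 25.0
```

```bash
python3 avg.py 3
```

```text
[ 0.59398 -0.10978  0.16963] [3.0e-05 0.0e+00 1.2e-04]
[[-0.0001, 1.0, -0.0008], [1.0, 0.0001, 0.0001], [0.0001, -0.0008, -1.0]]
F [ 0.09  0.11 -0.56] 6.45 0.4437894736226872 [ 0.13  0.31  0.01  1.72 -0.    1.12  0.14]
```

No contact force, and the tip is already about 7 mm inside. I continue down.

>>> {"name": "play_rows", "arguments": {"increments": [[[0,0,0.06,0,0,0,-1],[0,0,0.12,0,0,0,-1],[0,0,0.18,0,0,0,-1],[0,0,0.24,0,0,0,-1],[0,0,0.28,0,0,0,-1],[0,0,0.3,0,0,0,-1]]]}}

```text
time: 7.1
position: [0.5939, -0.1098, 0.1395]
tool_rot: [-2.221, -2.221, 0.001]
ft_force: [0.3, 0.9, -0.1]
grip_width: 0.448
grip_force: 25.0
```

```bash
python3 avg.py 3
```

```text
[ 0.59397 -0.10979  0.13963] [6.0e-05 2.0e-05 1.7e-04]
[[-0.0, 1.0, -0.0008], [1.0, 0.0, 0.0001], [0.0001, -0.0008, -1.0]]
F [ 0.16  0.29 -0.66] 7.2 0.4470668889237251 [ 0.13  0.34  0.01  1.74 -0.    1.06  0.14]
```

>>> {"name": "play_rows", "arguments": {"increments": [[[0,0,0.01,0,0,0,-1],[0,0,0.01,0,0,0,0.3],[0,0,0.01,0,0,0,0.3],[0,0,0.01,0,0,0,0.3],[0,0,0.01,0,0,0,0.3],[0,0,-0.3,0,0,0,0.3],[0,0,-0.8,0,0,0,0.3],[0,0,-1,0,0,0,0.3]]]}}

```text
time: 8.05
position: [0.5959, -0.1101, 0.2451]
tool_rot: [2.218, 2.218, 0.006]
ft_force: [0.1, -0.5, -0.0]
grip_width: 0.646
grip_force: 0.0
```

>>> {"name": "play_rows", "arguments": {"increments": [[[-0.5,-0.4,-0.3,0,0,0,0.3],[-0.5,-0.6,-0.5,0,0,0,0.3],[-0.5,-0.6,-0.5,0,0,0,0.3],[-0.5,-0.6,-0.5,0,0,0,0.3]]]}}

```text
time: 8.45
position: [0.5342, -0.1603, 0.2915]
tool_rot: [2.222, 2.218, 0.003]
ft_force: [0.1, 0.8, -0.5]
grip_width: 0.656
grip_force: 0.0
```

```bash
python3 avg.py 4; python3 - <<'E'
from h import *
st=ctrl.get_state();C=cam('wrist',st);im=snap('wrist','pics/w6.png');np.save('c6.npy',np.array([st['position'],st['tool_rot']]))
m=cv2.inRange(cv2.cvtColor(im,cv2.COLOR_RGB2HSV),(3,170,60),(16,255,255));m[240:]=0;m[:120]=0;m[:,:200]=0
N,l,s,c=cv2.connectedComponentsWithStats(m)
for i in range(1,N):
    if s[i,4]>80: print(s[i],c[i],onz(C,[c[i]],.098))
print(proj(C,[[.594,-.11,.102],[.594,-.11,.064],[.594,-.09,.064],[.594,-.13,.098]]))
E
```

```text
[ 0.5344  -0.15918  0.29009] [0.00012 0.0007  0.00089]
[[-0.0006, 1.0, 0.0004], [1.0, 0.0006, 0.0005], [0.0005, 0.0004, -1.0]]
F [ 0.12  0.82 -0.7 ] 8.6 0.6520326542084404 [ 0.2   0.13  0.05  1.69 -0.01  1.33  0.25]
[ 317  120   55   46 1578] [344.38719899 140.82636248] [[ 0.5920421  -0.10775297  0.098     ]]
[246 230  37  10 241] [263.12863071 235.16182573] [[ 0.52745358 -0.18725365  0.098     ]]
[[347.73385289 144.19916153]
 [338.83146286 140.02345119]
 [340.07156814 116.73500836]
 [345.19031949 168.73501078]]
```

View pics/w6.png

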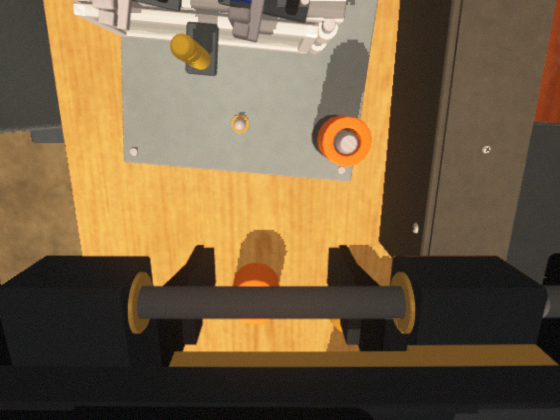

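The wrist view shows the sleeve seated at (345,141) with the shaft tip poking through the bore, and the handle tip at (184,47). Next I measure the catches from above by colour mask.

>>> {"name": "play_rows", "arguments": {"increments": [[[0.5,-0.3,0,0,0,0,0.6],[1,-0.6,0,0,0,0,0.6],[1,-0.6,0,0,0,0,0.6],[1,-0.6,0,0,0,0,0.6],[1,-0.6,0,0,0,0,0.6]]]}}

```text
time: 9.2
position: [0.4747, -0.0604, 0.2902]
tool_rot: [2.22, 2.221, -0.001]
ft_force: [-0.7, -0.5, -0.9]
grip_width: 0.795
grip_force: 0.0
```

```bash
cat > catch.py <<'E'
from h import *
import sys
for i in range(3): ctrl.get_image('side')
st=ctrl.get_state();C=cam('wrist',st);im=snap('wrist',sys.argv[1]);print(st['position'],st['tool_rot'])
a=np.radians(-4.4);o=np.array([.5722,-.0281,0]);Rz=R.from_euler('z',a).as_matrix()
pen=lambda X:(np.atleast_2d(X)-o)@Rz
g=cv2.cvtColor(im,cv2.COLOR_RGB2HSV)
for n,lo,hi in(('red',(0,170,90),(7,255,255)),('blue',(103,140,90),(122,255,255)),('yel',(20,150,60),(32,255,255))):
    m=cv2.inRange(g,lo,hi)
    if n=='red': m|=cv2.inRange(g,(174,170,90),(180,255,255))
    m[230:]=0;N,l,s,c=cv2.connectedComponentsWithStats(m)
    for i in range(1,N):
        x,y,w,h,A=s[i]
        if A>80: print(n,s[i],'pen mm of L/T/R/B mid at z.151',(1000*pen(onz(C,[[x,y+h/2],[x+w,y+h/2],[x+w/2,y],[x+w/2,y+h]],.151))[:,:2]).round(1).tolist())
# predicted handle top
print('handle pred',proj(C,(o+Rz@[-.0875,-.03,.171])[None]))
E
python3 catch.py pics/w7.png
python3 - <<'E'
from h import *
im=cv2.imread('pics/w7.png')
g=cv2.cvtColor(im,cv2.COLOR_BGR2HSV)
for r in range(90,230,10): print(r,' '.join('%d/%d/%d'%tuple(g[r,c]) for c in range(150,400,10)))
E
```

```text
[ 0.47476849 -0.06129139  0.29004446] [ 2.22375676e+00  2.21895693e+00 -5.43351044e-04]
red [ 190  109   43   35 1006] pen mm of L/T/R/B mid at z.151 [[-151.1, 19.4], [-123.7, 21.4], [-137.7, 31.2], [-137.1, 9.3]]
blue [185  19  72  19 675] pen mm of L/T/R/B mid at z.151 [[-154.9, 76.4], [-112.1, 79.5], [-133.7, 83.1], [-133.3, 72.8]]
blue [ 258   25  162   67 2059] pen mm of L/T/R/B mid at z.151 [[-110.4, 62.9], [-11.9, 70.6], [-63.6, 85.2], [-58.8, 47.4]]
blue [315 120  37  35 805] pen mm of L/T/R/B mid at z.151 [[-70.7, 18.5], [-46.9, 20.3], [-60.1, 30.3], [-57.4, 8.2]]
yel [124  40   8  40 139] pen mm of L/T/R/B mid at z.151 [[-192.0, 56.2], [-187.1, 56.5], [-189.2, 67.7], [-189.9, 44.8]]
yel [215  67  11  24 165] pen mm of L/T/R/B mid at z.151 [[-136.1, 49.2], [-129.3, 49.7], [-133.0, 56.4], [-132.4, 42.4]]
yel [237  72  13  24 233] pen mm of L/T/R/B mid at z.151 [[-122.4, 47.3], [-114.4, 47.9], [-118.8, 54.6], [-118.0, 40.5]]
yel [275 184  21  38 574] pen mm of L/T/R/B mid at z.151 [[-93.0, -27.0], [-78.8, -25.9], [-87.0, -13.4], [-84.7, -40.0]]
handle pred [[283.67541907 216.4
[... 2886 characters left out ...]
/182 25/32/178 24/35/180 20/32/185 24/30/179 22/32/184 21/27/93 19/194/162 20/197/157 18/31/188 25/32/182 23/30/180 24/30/179 24/29/178 24/34/181 21/30/179 25/34/142 22/34/112 20/35/108
210 18/165/238 19/163/240 19/161/241 19/168/239 23/33/184 25/32/181 23/34/179 21/35/177 26/31/179 22/32/183 21/32/181 22/30/184 23/32/183 26/199/251 27/192/253 17/153/155 23/33/183 24/33/188 22/32/183 24/35/180 23/30/178 23/33/178 22/41/113 13/50/61 16/49/67
220 19/162/238 19/158/241 19/155/244 18/161/237 22/35/181 21/33/180 24/34/179 23/36/179 23/34/185 24/34/180 23/33/183 22/32/186 23/32/190 23/152/245 24/177/246 13/42/224 22/30/185 23/34/181 23/32/181 21/36/184 21/36/184 25/31/179 18/45/57 16/50/56 8/64/60
```

Catch faces in the pen frame: red outer at -151 (pinch about -122), blue at -66 (pinch about -37). That is 85 mm apart, as given. Now I move over red with yaw alignment.

>>> {"name": "play_rows", "arguments": {"increments": [[[0.3,-0.12,0.1,0,0,0.049,0.6],[0.594,-0.223,0.3,0,0,0.049,0.6],[0.594,-0.223,0.4,0,0,0.049,0.6],[0.594,-0.223,0.4,0,0,0.049,0.6],[0.594,-0.223,0.4,0,0,0.049,0.6]]]}}

```text
time: 9.9
position: [0.4525, -0.0018, 0.2505]
tool_rot: [2.307, 2.132, -0.0]
ft_force: [0.1, 0.1, 0.2]
grip_width: 0.798
grip_force: 0.0
```

```bash
python3 avg.py 5
```

```text
[ 0.45264 -0.00158  0.25086] [0.0001 0.0002 0.0002]
[[0.0788, 0.9969, 0.001], [0.9969, -0.0788, -0.0002], [-0.0001, 0.001, -1.0]]
F [-0.02  0.38  0.29] 10.1 0.7974438034458547 [ 0.05 -0.07 -0.1   1.97 -0.01  1.24 -0.13]
```

>>> {"name": "play_rows", "arguments": {"increments": [[[0,0,0.2,0,0,0,0.6],[0,0,0.4,0,0,0,0.6],[0,0,0.55,0,0,0,0.6],[0,0,0.55,0,0,0,0.6]]]}}

```text
time: 10.55
position: [0.4507, -0.0008, 0.1936]
tool_rot: [-2.304, -2.132, 0.004]
ft_force: [0.1, -0.8, 1.6]
grip_width: 0.798
grip_force: 0.0
```

```bash
python3 avg.py 2
```

```text
[ 0.45114 -0.00072  0.19424] [4.1e-04 4.0e-05 6.4e-04]
[[0.0773, 0.997, -0.0026], [0.997, -0.0773, -0.0001], [-0.0003, -0.0026, -1.0]]
F [-0.18 -0.31  0.57] 10.6 0.7975968802917575 [ 0.05 -0.02 -0.11  2.04 -0.    1.12 -0.13]
```

Clear and in place. I close on red.

>>> {"name": "play_rows", "arguments": {"increments": [[[0,0,0,0,0,0,0.2],[0,0,0,0,0,0,-0.1],[0,0,0,0,0,0,-1],[0,0,0,0,0,0,-1],[0,0,0,0,0,0,-1],[0,0,0,0,0,0,-1]]], "squeeze": 20}}

```text
time: 11.25
position: [0.4515, -0.0012, 0.1955]
tool_rot: [2.306, 2.133, -0.002]
ft_force: [-1.4, -1.6, 1.0]
grip_width: 0.406
grip_force: 20.0
```

```bash
python3 avg.py 3
```

```text
[ 0.45156 -0.00122  0.19546] [1.e-05 1.e-05 1.e-05]
[[0.0776, 0.997, -0.0007], [0.997, -0.0776, -0.0011], [-0.0012, -0.0007, -1.0]]
F [-2.59 -2.37  1.3 ] 11.35 0.40651151066358987 [ 0.05 -0.02 -0.11  2.04 -0.    1.12 -0.13]
```

>>> {"name": "play_rows", "arguments": {"increments": [[[0,0,0,0,0,0,-1],[0,0,0,0,0,0,-1],[0,0,0,0,0,0,-1],[0,0,0,0,0,0,-1]]], "squeeze": 40}}

```text
time: 11.8
position: [0.4517, -0.0012, 0.1955]
tool_rot: [2.306, 2.133, -0.002]
ft_force: [-2.9, -4.8, 4.0]
grip_width: 0.403
grip_force: 40.0
```

```bash
python3 avg.py 2; python3 catch.py pics/w8.png
```

```text
[ 0.45167 -0.00121  0.19549] [0.e+00 2.e-05 0.e+00]
[[0.0779, 0.997, -0.0007], [0.997, -0.0779, -0.0009], [-0.001, -0.0007, -1.0]]
F [-2.85 -4.5   3.92] 11.85 0.3992393723028667 [ 0.05 -0.02 -0.11  2.04 -0.    1.12 -0.13]
[ 0.45168972 -0.00121003  0.1955104 ] [ 2.30611837e+00  2.13302436e+00 -1.81019729e-03]
blue [258 102  65   9 525] pen mm of L/T/R/B mid at z.151 [[-127.0, 93.4], [-102.9, 93.4], [-115.0, 95.0], [-114.9, 91.8]]
blue [ 383  103  128  111 2036] pen mm of L/T/R/B mid at z.151 [[-78.9, 74.1], [-28.9, 74.2], [-56.8, 94.7], [-50.9, 51.6]]
yel [161   0  11  47 184] pen mm of L/T/R/B mid at z.151 [[-160.8, 121.5], [-156.9, 121.5], [-158.3, 128.9], [-159.5, 113.9]]
yel [197   0  13  56 294] pen mm of L/T/R/B mid at z.151 [[-148.2, 120.0], [-143.6, 120.0], [-145.5, 128.9], [-146.4, 110.9]]
yel [509   0  14  35 236] pen mm of L/T/R/B mid at z.151 [[-38.6, 123.7], [-33.6, 123.8], [-37.1, 129.3], [-35.1, 118.1]]
yel [473   2  15  32 145] pen mm of L/T/R/B mid at z.151 [[-51.3, 123.4], [-46.0, 123.5], [-49.4, 128.5], [-47.9, 118.3]]
yel [513   7  21  88 550] pen mm of L/T/R/B mid
[... 275 characters left out ...]
[-161.3, 115.2], [-163.1, 119.2], [-163.8, 111.3]]
yel [140  54  20  98 342] pen mm of L/T/R/B mid at z.151 [[-170.8, 94.8], [-163.4, 94.7], [-165.6, 111.6], [-168.8, 76.6]]
yel [121  64   8  30  88] pen mm of L/T/R/B mid at z.151 [[-177.0, 103.2], [-174.0, 103.2], [-174.9, 108.3], [-176.1, 98.0]]
yel [503 137  11  41 152] pen mm of L/T/R/B mid at z.151 [[-32.1, 74.5], [-27.8, 74.6], [-31.4, 82.4], [-28.4, 66.5]]
yel [228 146  13  32 301] pen mm of L/T/R/B mid at z.151 [[-138.9, 72.7], [-133.8, 72.7], [-136.2, 78.9], [-136.5, 66.4]]
yel [257 150  14  32 337] pen mm of L/T/R/B mid at z.151 [[-127.7, 71.2], [-122.2, 71.2], [-124.9, 77.3], [-125.0, 64.8]]
handle pred [[354.5889404 415.8464108]]
```

>>> {"name": "play_rows", "arguments": {"increments": [[[0,0,0,0,0,0,0.5],[0,0,0,0,0,0,0.5],[0,0,0,0,0,0,0.5],[0,0,-0.4,0,0,0,0.5],[-0.3,0.3,-0.8,0,0,0,0.5],[-0.6,0.5,-0.95,0,0,0,0.5],[-0.6,0.5,-0.95,0,0,0,0.5],[-0.6,0.5,-0.95,0,0,0,0.5]]], "squeeze": 20}}

```text
time: 12.9
position: [0.4979, -0.0643, 0.2905]
tool_rot: [2.306, 2.132, 0.003]
ft_force: [0.3, 0.9, 0.5]
grip_width: 0.749
grip_force: 0.0
```

```bash
python3 catch.py pics/w9.png
```

```text
[ 0.49658385 -0.06268892  0.28930421] [-2.30204385e+00 -2.13561352e+00  9.07636501e-04]
red [ 169  118   42   35 1041] pen mm of L/T/R/B mid at z.151 [[-138.6, 18.1], [-111.6, 18.1], [-124.5, 29.0], [-125.8, 6.9]]
blue [ 144   26  194   17 2236] pen mm of L/T/R/B mid at z.151 [[-149.2, 77.6], [-33.2, 77.7], [-91.1, 82.1], [-91.2, 72.8]]
blue [345  28  36  55 618] pen mm of L/T/R/B mid at z.151 [[-28.4, 66.0], [-6.5, 66.1], [-18.5, 81.3], [-16.4, 50.3]]
blue [280 117  35  34 777] pen mm of L/T/R/B mid at z.151 [[-67.3, 19.2], [-44.9, 19.2], [-56.4, 29.8], [-55.9, 8.4]]
yel [ 70   0  17  43 261] pen mm of L/T/R/B mid at z.151 [[-192.9, 84.9], [-182.6, 84.8], [-186.2, 96.3], [-189.4, 73.1]]
yel [ 94   0  12  28 118] pen mm of L/T/R/B mid at z.151 [[-177.9, 88.8], [-170.8, 88.8], [-173.5, 96.2], [-175.3, 81.2]]
yel [  87    8   46  133 1635] pen mm of L/T/R/B mid at z.151 [[-186.6, 55.1], [-158.1, 55.0], [-168.0, 92.0], [-177.2, 14.6]]
yel [109  10  10  34 153] pen mm of L/T/R/B mid at z.151 [[-169.8, 81.8], [-163.8, 81.7], [-165.8, 90.9], [-167.9, 72.4]]
yel [184  72   8  24 148] pen mm
[... 398 characters left out ...]
 10.9], [21.6, 10.9], [17.2, 18.2], [18.8, 3.5]]
yel [ 97 140  12  26 113] pen mm of L/T/R/B mid at z.151 [[-186.7, 6.9], [-178.8, 6.9], [-181.6, 15.3], [-183.8, -1.6]]
yel [397 166  21  48 285] pen mm of L/T/R/B mid at z.151 [[11.4, -17.3], [25.5, -17.3], [16.7, -1.2], [20.3, -34.1]]
yel [103 170  20  44 304] pen mm of L/T/R/B mid at z.151 [[-186.0, -19.2], [-172.5, -19.2], [-177.5, -4.3], [-181.1, -34.7]]
yel [240 184  23  38 603] pen mm of L/T/R/B mid at z.151 [[-93.9, -26.6], [-78.4, -26.6], [-86.0, -13.5], [-86.3, -40.1]]
yel [138 196  21  34 292] pen mm of L/T/R/B mid at z.151 [[-163.9, -33.9], [-149.4, -33.9], [-155.5, -21.9], [-157.8, -46.2]]
handle pred [[247.68568158 216.50370735]]
```

Red is at 12.5 mm of travel (outer face -151.1 → -138.6). Next is blue.

>>> {"name": "play_rows", "arguments": {"increments": [[[0.3,0.2,0.1,0,0,0,0.6],[0.574,0.366,0.3,0,0,0,0.6],[0.574,0.366,0.4,0,0,0,0.6],[0.574,0.366,0.4,0,0,0,0.6],[0.574,0.366,0.4,0,0,0,0.6]]]}}

```text
time: 13.6
position: [0.5375, -0.0102, 0.2502]
tool_rot: [-2.306, -2.134, 0.002]
ft_force: [-0.7, -0.3, 0.1]
grip_width: 0.798
grip_force: 0.0
```

```bash
python3 avg.py 5
```

```text
[ 0.5379  -0.01052  0.25089] [0.00024 0.00014 0.00041]
[[0.078, 0.997, 0.0008], [0.997, -0.078, -0.0004], [-0.0004, 0.0009, -1.0]]
F [ 0.15 -0.16 -0.01] 13.8 0.8031504538659441 [ 0.05  0.11 -0.08  1.78  0.01  1.24 -0.12]
```

>>> {"name": "play_rows", "arguments": {"increments": [[[0.02,0,0.2,0,0,0,0.6],[0.02,0,0.4,0,0,0,0.6],[0.02,0,0.55,0,0,0,0.6],[0.02,0,0.55,0,0,0,0.6],[0.02,0,0.55,0,0,0,0.6]]]}}

```text
time: 14.35
position: [0.5384, -0.0079, 0.1956]
tool_rot: [2.305, 2.134, 0.0]
ft_force: [0.6, 0.5, -0.2]
grip_width: 0.801
grip_force: 0.0
```

>>> {"name": "play_rows", "arguments": {"increments": [[[0,0,0,0,0,0,0.2],[0,0,0,0,0,0,-0.1],[0,0,0,0,0,0,-1],[0,0,0,0,0,0,-1],[0,0,0,0,0,0,-1],[0,0,0,0,0,0,-1],[0,0,0,0,0,0,-1],[0,0,0,0,0,0,-1]]], "squeeze": 40}}

```text
time: 15.15
position: [0.5366, -0.0088, 0.1959]
tool_rot: [-2.306, -2.131, 0.006]
ft_force: [-6.2, -2.4, 4.0]
grip_width: 0.398
grip_force: 40.0
```

```bash
python3 avg.py 2
```

```text
[ 0.53659 -0.00875  0.19585] [1.e-05 1.e-05 0.e+00]
[[0.0787, 0.9969, -0.0041], [0.9969, -0.0787, -0.0012], [-0.0015, -0.004, -1.0]]
F [-5.91 -1.85  4.25] 15.2 0.39780181560593053 [ 0.05  0.16 -0.09  1.85  0.02  1.14 -0.13]
```

>>> {"name": "play_rows", "arguments": {"increments": [[[0,0,0,0,0,0,0.5],[0,0,0,0,0,0,0.5],[0,0,0,0,0,0,0.5],[0,0,-0.4,0,0,0,0.5],[-0.3,-0.2,-0.8,0,0,0,0.5],[-0.57,-0.37,-0.95,0,0,0,0.5],[-0.57,-0.37,-0.95,0,0,0,0.5],[-0.57,-0.37,-0.95,0,0,0,0.5]]], "squeeze": 20}}

```text
time: 16.05
position: [0.4973, -0.0619, 0.2911]
tool_rot: [2.306, 2.132, 0.003]
ft_force: [-0.3, 0.5, 0.3]
grip_width: 0.752
grip_force: 0.0
```

```bash
python3 catch.py pics/w10.png | grep -v yel; python3 - <<'E'
from h import *
import numpy as np
im=cv2.imread('pics/w10.png');st=ctrl.get_state();C=cam('wrist',st)
g=cv2.cvtColor(im,cv2.COLOR_BGR2HSV);m=cv2.inRange(g,(22,150,215),(34,255,255));m[:180]=0;m[250:]=0
N,l,s,c=cv2.connectedComponentsWithStats(m)
for i in range(1,N):
    if s[i,4]>30: print(s[i],c[i],onz(C,[c[i]],.171))
E
```

```text
[ 0.49709908 -0.06034714  0.28933195] [-2.30222244e+00 -2.13583451e+00  7.36154146e-04]
red [ 168  121   42   36 1040] pen mm of L/T/R/B mid at z.151 [[-139.1, 18.3], [-112.0, 18.3], [-124.8, 29.5], [-126.2, 6.7]]
blue [ 145   29  194   17 2168] pen mm of L/T/R/B mid at z.151 [[-148.4, 78.3], [-32.2, 78.4], [-90.1, 82.9], [-90.3, 73.5]]
blue [344  31  36  55 620] pen mm of L/T/R/B mid at z.151 [[-28.5, 66.7], [-6.6, 66.8], [-18.6, 82.0], [-16.5, 50.9]]
blue [296 122  36  35 793] pen mm of L/T/R/B mid at z.151 [[-56.6, 18.1], [-33.5, 18.2], [-45.4, 29.1], [-44.7, 6.9]]
handle pred [[247.16210228 220.09691659]]
[240 210  19  15 222] [248.95045045 217.08108108] [[ 0.48385004 -0.04944844  0.171     ]]
```

Both catches are fully squeezed: blue's outer face is at about -54.5, roughly 12 mm of travel. Next I grip the handle high, tips at about 142 mm, clear of the strikers.

>>> {"name": "play_rows", "arguments": {"increments": [[[0.09,-0.145,0,0,0,0,0],[0.09,-0.145,0,0,0,0,0],[0.09,-0.145,0.2,0,0,0,0],[0.09,-0.145,0.5,0,0,0,0],[0.09,-0.145,0.77,0,0,0,0],[0.09,-0.145,0.77,0,0,0,0],[0.09,-0.145,0.77,0,0,0,0]]]}}

```text
time: 16.95
position: [0.4835, -0.0514, 0.2132]
tool_rot: [-2.304, -2.135, 0.001]
ft_force: [0.2, -0.5, 0.1]
grip_width: 0.504
grip_force: 0.0
```

>>> {"name": "play_rows", "arguments": {"increments": [[[0,0,0,0,0,0,-0.5],[0,0,0,0,0,0,-1],[0,0,0,0,0,0,-1],[0,0,0,0,0,0,-1],[0,0,0,0,0,0,-1],[0,0,0,0,0,0,-1]]], "squeeze": 20}}

```text
time: 17.55
position: [0.4836, -0.0516, 0.2138]
tool_rot: [2.304, 2.134, 0.002]
ft_force: [0.5, -0.2, 1.2]
grip_width: 0.15
grip_force: 20.0
```

```bash
python3 avg.py 3; cat > arc.py <<'E'
from h import *
import sys
st=ctrl.get_state();Rm=R.from_rotvec(st['tool_rot'])
o=np.array([.573,-.027,0]);p=st['position'];h=p-o;h[2]=0
print('radius',np.linalg.norm(h),'theta now',np.arctan2(h[1],h[0])-np.arctan2(-.03,-.0875)+np.radians(4.4))
for th in np.arange(0.1,1.7,.1):
    q=o+R.from_euler('z',th-np.radians(4.4)).apply([-.0875,-.03,0]);d=q-p;d[2]=0;print(round(th,2),(Rm.inv().apply(d)*10).round(3)[:2],q[:2].round(4))
E
python3 arc.py
```

```text
[ 0.48362 -0.05159  0.21374] [1.e-05 1.e-05 1.e-05]
[[0.0768, 0.997, 0.0014], [0.997, -0.0768, -0.0001], [0.0, 0.0014, -1.0]]
F [ 1.01 -0.13  1.67] 17.65 0.15433804710805454 [ 0.1   0.03 -0.05  1.95  0.    1.16 -0.03]
radius 0.09270982811898304 theta now 0.014862593686496686
0.1 [-0.072  0.032] [ 0.4862 -0.059 ]
0.2 [-0.154  0.074] [ 0.4899 -0.0675]
0.3 [-0.231  0.125] [ 0.4943 -0.0756]
0.4 [-0.303  0.183] [ 0.4996 -0.0832]
0.5 [-0.369  0.248] [ 0.5055 -0.0903]
0.6 [-0.428  0.32 ] [ 0.5122 -0.0967]
0.7 [-0.479  0.397] [ 0.5195 -0.1024]
0.8 [-0.523  0.478] [ 0.5273 -0.1074]
0.9 [-0.558  0.564] [ 0.5355 -0.1116]
1.0 [-0.585  0.652] [ 0.5441 -0.1149]
1.1 [-0.602  0.743] [ 0.5531 -0.1173]
1.2 [-0.61   0.835] [ 0.5622 -0.1189]
1.3 [-0.61   0.927] [ 0.5714 -0.1195]
1.4 [-0.599  1.019] [ 0.5806 -0.1192]
1.5 [-0.58  1.11] [ 0.5898 -0.118 ]
1.6 [-0.552  1.198] [ 0.5988 -0.1158]
```

>>> {"name": "play_rows", "arguments": {"increments": [[[-0.03,0.01,0,0,0,0,-1],[-0.072,0.032,0,0,0,0,-1],[-0.11,0.05,0,0,0,0,-1],[-0.154,0.074,0,0,0,0,-1],[-0.19,0.1,0,0,0,0,-1],[-0.231,0.125,0,0,0,0,-1],[-0.27,0.155,0,0,0,0,-1],[-0.303,0.183,0,0,0,0,-1]]], "squeeze": 30}}

```text
time: 18.5
position: [0.4966, -0.0822, 0.2135]
tool_rot: [-2.299, -2.131, 0.006]
ft_force: [-7.5, -0.2, 8.4]
grip_width: 0.152
grip_force: 30.0
```

```bash
python3 avg.py 2;python3 arc.py
```

```text
[ 0.4971  -0.08304  0.21346] [0.00048 0.00086 0.     ]
[[0.0761, 0.9971, -0.006], [0.9971, -0.0761, 0.0009], [0.0005, -0.006, -1.0]]
F [-5.89 -0.49  7.29] 18.55 0.14915940855585666 [ 0.13  0.07 -0.02  1.9   0.    1.17  0.04]
radius 0.09452622177890455 theta now 0.3952644586597954
0.1 [ 0.241 -0.134] [ 0.4862 -0.059 ]
0.2 [ 0.159 -0.091] [ 0.4899 -0.0675]
0.3 [ 0.082 -0.04 ] [ 0.4943 -0.0756]
0.4 [0.01  0.018] [ 0.4996 -0.0832]
0.5 [-0.056  0.083] [ 0.5055 -0.0903]
0.6 [-0.114  0.154] [ 0.5122 -0.0967]
0.7 [-0.166  0.231] [ 0.5195 -0.1024]
0.8 [-0.209  0.313] [ 0.5273 -0.1074]
0.9 [-0.245  0.398] [ 0.5355 -0.1116]
1.0 [-0.271  0.487] [ 0.5441 -0.1149]
1.1 [-0.288  0.578] [ 0.5531 -0.1173]
1.2 [-0.297  0.67 ] [ 0.5622 -0.1189]
1.3 [-0.296  0.762] [ 0.5714 -0.1195]
1.4 [-0.286  0.854] [ 0.5806 -0.1192]
1.5 [-0.267  0.945] [ 0.5898 -0.118 ]
1.6 [-0.238  1.033] [ 0.5988 -0.1158]
```

>>> {"name": "play_rows", "arguments": {"increments": [[[-0.077,0.056,0,0,0,0,-1],[-0.136,0.128,0,0,0,0,-1],[-0.187,0.205,0,0,0,0,-1],[-0.231,0.286,0,0,0,0,-1],[-0.266,0.372,0,0,0,0,-1],[-0.293,0.46,0,0,0,0,-1],[-0.31,0.551,0,0,0,0,-1],[-0.318,0.643,0,0,0,0,-1]]], "squeeze": 30}}

```text
time: 19.4
position: [0.5591, -0.1233, 0.2132]
tool_rot: [-2.307, -2.132, 0.009]
ft_force: [-4.8, -3.1, 6.6]
grip_width: 0.147
grip_force: 30.0
```

```bash
python3 avg.py 3;python3 arc.py|head -1
```

```text
[ 0.55994 -0.12326  0.21327] [6.3e-04 3.0e-05 2.0e-05]
[[0.0788, 0.9969, -0.0032], [0.9969, -0.0788, -0.0037], [-0.0039, -0.0029, -1.0]]
F [-3.64 -3.66  6.13] 19.5 0.15212004701609375 [0.16 0.21 0.01 1.75 0.   1.18 0.09]
radius 0.09709637639286425 theta now 1.1796969234720525
```

>>> {"name": "play_rows", "arguments": {"increments": [[[0,0.046,0,0,0,0,-1],[0,0.092,0,0,0,0,-1],[0.005,0.138,0,0,0,0,-1],[0.011,0.184,0,0,0,0,-1],[0.02,0.23,0,0,0,0,-1],[0.02,0.23,0,0,0,0,-1]]], "squeeze": 30}}

```text
time: 20.15
position: [0.5829, -0.1222, 0.2133]
tool_rot: [2.306, 2.133, -0.006]
ft_force: [-3.3, -3.1, 5.7]
grip_width: 0.149
grip_force: 31.1
```

```bash
python3 avg.py 3;python3 arc.py|head -1
```

```text
[ 0.58274 -0.12221  0.21329] [1.2e-04 1.0e-05 1.0e-05]
[[0.0782, 0.9969, -0.0029], [0.9969, -0.0782, -0.003], [-0.0032, -0.0026, -1.0]]
F [-3.76 -2.88  5.42] 20.25 0.14971152117805572 [0.15 0.26 0.01 1.69 0.   1.19 0.08]
radius 0.0957081882899095 theta now 1.4173938988683699
```

>>> {"name": "play_rows", "arguments": {"increments": [[[0.005,0.03,0,0,0,0,-1],[0.015,0.06,0,0,0,0,-1],[0.02,0.08,0,0,0,0,-1],[0.02,0.08,0,0,0,0,-1]]]}}

```text
time: 20.7
position: [0.5913, -0.1207, 0.2133]
tool_rot: [2.306, 2.132, -0.005]
ft_force: [-3.4, -4.2, 4.7]
grip_width: 0.154
grip_force: 30.0
```

>>> {"name": "play_rows", "arguments": {"increments": [[[0.004,0.01,0,0,0,0,-1],[0.008,0.02,0,0,0,0,-1],[0.008,0.02,0,0,0,0,-1]]]}}

```text
time: 21.0
position: [0.5933, -0.1201, 0.2133]
tool_rot: [2.306, 2.132, -0.005]
ft_force: [-3.2, -4.2, 4.2]
grip_width: 0.148
grip_force: 30.0
```

```bash
python3 avg.py 3;python3 arc.py|head -1
```

```text
[ 0.59329 -0.12008  0.21328] [3.e-05 1.e-05 1.e-05]
[[0.0781, 0.9969, -0.0017], [0.9969, -0.0781, -0.0031], [-0.0032, -0.0015, -1.0]]
F [-3.34 -4.71  4.69] 21.1 0.1562750867967578 [0.15 0.28 0.01 1.67 0.   1.2  0.08]
radius 0.09528888432350736 theta now 1.5315683845393981
```

>>> {"name": "play_rows", "arguments": {"increments": [[[0.003,0.01,0,0,0,0,-1],[0.003,0.01,0,0,0,0,-1],[0.003,0.01,0,0,0,0,-1]]]}}

```text
time: 21.45
position: [0.5943, -0.1198, 0.2133]
tool_rot: [2.306, 2.132, -0.005]
ft_force: [-3.2, -4.5, 4.1]
grip_width: 0.153
grip_force: 30.0
```

>>> {"name": "play_rows", "arguments": {"increments": [[[0.003,0.01,0,0,0,0,-1],[0.003,0.01,0,0,0,0,-1],[0.003,0.01,0,0,0,0,-1]]]}}

```text
time: 21.75
position: [0.5954, -0.1194, 0.2133]
tool_rot: [2.306, 2.132, -0.005]
ft_force: [-2.7, -4.6, 4.4]
grip_width: 0.145
grip_force: 30.0
```

>>> {"name": "play_rows", "arguments": {"increments": [[[0.003,0.01,0,0,0,0,-1],[0.003,0.01,0,0,0,0,-1],[0.003,0.01,0,0,0,0,-1]]]}}

```text
time: 22.05
position: [0.5964, -0.1191, 0.2133]
tool_rot: [2.306, 2.132, -0.005]
ft_force: [-3.4, -3.1, 3.7]
grip_width: 0.147
grip_force: 30.0
```

>>> {"name": "play_rows", "arguments": {"increments": [[[0.003,0.01,0,0,0,0,-1],[0.003,0.01,0,0,0,0,-1],[0.003,0.01,0,0,0,0,-1]]]}}

```text
time: 22.35
position: [0.5974, -0.1188, 0.2133]
tool_rot: [2.306, 2.133, -0.005]
ft_force: [-3.4, -3.8, 4.7]
grip_width: 0.148
grip_force: 30.0
```

>>> {"name": "play_rows", "arguments": {"increments": [[[0.003,0.01,0,0,0,0,-1],[0.003,0.01,0,0,0,0,-1],[0.003,0.01,0,0,0,0,-1]]]}}

```text
time: 22.65
position: [0.5982, -0.1186, 0.2133]
tool_rot: [2.306, 2.133, -0.005]
ft_force: [-3.6, -3.4, 5.3]
grip_width: 0.148
grip_force: 30.0
```

```bash
python3 avg.py 3;python3 arc.py|head -1
```

```text
[ 0.59824 -0.11858  0.21328] [1.e-05 1.e-05 1.e-05]
[[0.078, 0.997, -0.0021], [0.997, -0.078, -0.0025], [-0.0027, -0.0019, -1.0]]
F [-3.69 -3.65  4.79] 22.75 0.15255901346799283 [0.15 0.29 0.01 1.66 0.   1.2  0.07]
radius 0.09496720638247896 theta now 1.5862832118235426
```

>>> {"name": "play_rows", "arguments": {"increments": [[[0.003,0.01,0,0,0,0,-1],[0.003,0.01,0,0,0,0,-1],[0.003,0.01,0,0,0,0,-1]]]}}

```text
time: 23.1
position: [0.5985, -0.1185, 0.2133]
tool_rot: [-2.306, -2.132, 0.007]
ft_force: [-6.3, -3.3, 5.4]
grip_width: 0.15
grip_force: 30.0
```

>>> {"name": "play_rows", "arguments": {"increments": [[[0.003,0.01,0,0,0,0,-1],[0.003,0.01,0,0,0,0,-1],[0.003,0.01,0,0,0,0,-1]]]}}

```text
time: 23.4
position: [0.5988, -0.1185, 0.2132]
tool_rot: [-2.305, -2.131, 0.01]
ft_force: [-9.0, -4.3, 8.3]
grip_width: 0.15
grip_force: 30.0
```

```bash
python3 avg.py 3;python3 arc.py|head -1
```

```text
[ 0.59876 -0.11849  0.21322] [1.e-05 1.e-05 1.e-05]
[[0.0784, 0.9969, -0.0059], [0.9969, -0.0784, -0.0026], [-0.003, -0.0057, -1.0]]
F [-8.79 -4.55  8.23] 23.5 0.14975965451814757 [0.15 0.29 0.01 1.65 0.   1.21 0.07]
radius 0.09502186881665159 theta now 1.592033010977887
```

Contact: motion stalled at x≈0.5985 while the force rose from 3.7 to 8.8 N, so about 5 N presses on the sleeve. I do one quick numeric check of the sleeve and catches, then hand in.

```bash
python3 - <<'E'
from h import *
C=cam('scene');im=snap('scene','pics/s11.png');g=cv2.cvtColor(im,cv2.COLOR_RGB2HSV)
for n,lo,hi,box in(('orange',(3,170,60),(16,255,255),(295,185,340,235)),('red',(0,170,90),(4,255,255),(235,185,275,235)),('blue',(103,140,90),(122,255,255),(255,180,290,215))):
    m=cv2.inRange(g,lo,hi);k=np.zeros_like(m);x0,y0,x1,y1=box;k[y0:y1,x0:x1]=m[y0:y1,x0:x1]
    N,l,s,c=cv2.connectedComponentsWithStats(k);[print(n,s[i],c[i].round(1)) for i in range(1,N) if s[i,4]>15]
print('sleeve bottom/top pred',proj(C,[[.594,-.11,.064],[.594,-.11,.098]]).round(1).tolist())
a=np.radians(-4.4);Rz=R.from_euler('z',a).as_matrix();o=np.array([.5725,-.0275,0])
for p in(-.122,-.037): print(proj(C,[o+Rz@[p-.017,.006,.137]]).round(1))
s=ctrl.get_state();print(s['time'],s['ft_force'],s['qd'].round(3),s['position'])
E
```

```text
red [249 205   9  12  56] [252.6 211.5]
blue [259 192  19  12 124] [269.6 198.4]
blue [273 209   6   6  24] [276.2 211.8]
sleeve bottom/top pred [[315.3, 218.6], [315.9, 209.3]]
[[254.1 212.3]]
[[274.9 199.1]]
23.6 [-9.19493483 -4.09004077  7.71807316] [-0.001 -0.001 -0.001 -0.    -0.002  0.    -0.001] [ 0.59876934 -0.1185078   0.21325787]
```

```bash
python3 - <<'E'
from h import *
im=cv2.imread('pics/s11.png');g=cv2.cvtColor(im,cv2.COLOR_BGR2HSV)
for r in range(196,232,3): print(r,' '.join('%d/%d/%d'%tuple(g[r,c]) for c in range(300,334,3)))
C=cam('side');im=snap('side','pics/d11.png');g=cv2.cvtColor(im,cv2.COLOR_RGB2HSV);print(proj(C,[[.594,-.11,.064],[.594,-.11,.098]]).round(1).tolist())
for r in range(184,214,3): print(r,' '.join('%d/%d/%d'%tuple(g[r,c]) for c in range(290,326,3)))
E
```

```text
196 16/101/73 15/107/74 15/108/73 15/105/73 17/107/69 0/64/28 90/15/17 16/123/56 10/64/48 16/109/68 15/101/71 16/100/89
199 16/113/70 12/58/137 12/35/231 12/90/110 17/102/70 18/124/70 20/208/93 19/193/119 16/111/71 17/106/72 15/111/69 16/108/71
202 16/88/87 12/60/114 10/40/199 13/89/114 16/108/71 17/142/88 25/255/247 23/255/240 16/109/70 17/109/70 15/109/70 16/109/70
205 15/37/227 13/45/180 9/41/200 12/86/115 11/151/101 18/78/108 25/255/247 21/191/223 15/103/79 14/104/71 15/115/71 17/109/68
208 13/70/190 13/48/191 14/40/219 17/37/239 12/58/162 18/12/103 18/23/113 9/150/187 14/116/75 15/114/78 12/86/121 16/105/73
211 17/85/219 15/80/201 13/70/185 14/48/197 15/37/227 18/30/237 11/93/226 18/255/255 15/124/78 11/96/111 10/37/213 11/67/191
214 18/84/224 17/85/223 17/85/222 15/91/207 14/93/203 14/63/206 15/42/220 17/42/242 14/72/135 12/78/117 10/40/177 11/69/136
217 17/49/189 17/77/214 17/83/224 15/94/206 14/103/208 14/107/214 14/114/229 13/76/207 15/43/203 14/38/226 10/41/185 12/61/129
220 19/35/177 17/33/177 16/47/189 15/57/178 14/97/205 14/104/211 15/116/231 14/98/223 15/77/198 13/53/18
[... 897 characters left out ...]
50 20/88/52 18/74/52 14/92/47 10/21/108 12/33/131 21/26/135 30/89/43 20/77/50 26/79/55 26/95/59 27/85/54
199 14/34/200 12/34/185 14/32/200 16/36/186 13/38/127 17/35/132 16/38/141 33/94/49 34/76/54 27/85/60 25/109/54 32/84/58
202 15/38/121 15/56/119 13/57/117 13/62/124 14/80/134 13/88/136 15/86/140 34/75/51 36/66/58 28/88/52 30/82/56 27/82/59
205 16/42/147 19/73/150 18/71/151 18/70/152 14/64/131 13/86/140 13/88/142 27/97/50 30/88/49 26/89/57 23/83/55 32/95/51
208 15/73/136 18/66/155 18/76/151 16/70/152 25/26/108 22/34/111 16/51/120 30/53/48 28/87/56 29/96/53 28/92/50 25/97/58
211 23/34/121 28/25/122 27/22/116 27/23/122 14/35/110 18/30/109 28/29/107 28/89/46 28/85/54 28/76/57 32/72/53 27/81/60
```

Through the clear panel the orange tint fills rows 213-221 above the grey pedestal at row 223 and below, as predicted for a seated sleeve. The catches are unchanged and the arm is at rest, so I hand in.

```bash
python3 -c "
from h import *
print(ctrl.close_job())"
```

```text
the job is handed in; nothing more can be done
None
```

I handed the job in at about 24 s (no verdict was returned): the sleeve is seated on the post, both catches are squeezed fully (red first), and the gate is held against the sleeve at about 1.59 rad with roughly 5 N.

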